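# Release one tablet from the locked dispenser with its key

## Task

Take the T-handled key from its sloping wooden rest, stand it upright in the keyhole on top of the tablet dispenser and let go of it, so that you can take it again from above by its crossbar. Let its bit drop through the slot, turn it clockwise to the stop so that just one tablet is pushed out into the tray, and turn it fully back home. Then pull the key out and leave it standing tip down in the mug, which stays upright; do not disturb the pepper mill, the glass dish or the orange behind the work.

Things in the scene. Friction and masses are not known exactly. Their poses are not given: they have to be found in the camera images.
- key: Loose steel T-handled key, 136 mm long, 0.12 kg. Origin at the middle of its tip; z axis along the key from tip to bow, y axis along the crossbar. It starts leaning on the rest, 55 degrees up from level, tip low, its +x side facing down to the rest. Round pilot and neck of 12 mm diameter from 0 to 64 mm from the tip, the first 7 mm tapered to 6 mm diameter.
- key_bit (a point): Middle of the key's two-sided bit, on its z axis: 34 mm wide along y, 7 mm thick along x, from 35 to 46 mm from the tip. A half turn of the key fits as well.
- key_shank (a point): Point on the key's z axis 92 mm from the tip, on the square shank (14 x 14 mm, from 64 to 124 mm from the tip), which on the rest is free at both y sides, above and beneath. Held here, a gripper tilted 35 degrees from the key's axis just clears the crossbar.
- key_bow (a point): Middle of the key's crossbar, on its z axis, 130 mm from the tip: 64 mm long along y, 10 mm thick along x, from 124 to 136 mm; its underside lies on the rest's saddle at first, so it cannot be pinched there
- key_rest: Fixed wooden rest for the key, base 130 x 84 mm, 145 mm high at the saddle. Origin: underside, below the middle of the key; x axis: horizontal direction from the key's tip to its bow (about to the robot's right). Low cradle round the neck, saddle under the crossbar. It stands either left or right of the dispenser; the mug stands on the other side.
- dispenser: Fixed white tablet dispenser with a steel face plate on top: housing 81 mm (x) by 141 mm (y), 100 mm high, tray in front (-x side). Origin on the worktop below the tablet column; x axis points to its back, z up, the keyhole slot runs along its x axis, front to back. A wall cabinet overhangs the back of the worktop (beyond about x = 0.58 m, from 0.46 m up).
- keyhole (a point): Centre of the keyhole on the face plate's top, z = 100 mm, axes of the dispenser. Plate 6 mm thick; square opening 13.4 mm, crossed by a slot 9 mm wide and 40 mm long along the dispenser's x. With its bit across the slot the key stands on the plate on its bit, tip 35 mm below the plate's top; with the bit along the slot it drops 21 mm further, the bit going through the plate into the plug.
- bore_floor (a point): Centre of the floor of the 13.4 mm square bore under the keyhole and plug, 56 mm below the plate's top: the key's tip rests there when it is fully in. The bit is then under the plate, in the plug's slot (8.6 mm wide), and can be drawn out only when turned in line with the plate's slot again.
- plug (a joint): Angle of the lock's plug, turned by the key's bit: 0 = home (slots in line), grows clockwise from above, 1.2 = the stop. Friction 0.06 N m, no spring: it stays where it is left. It drives a pusher 38 mm forwards under the tablets, out from 0 to 1.2, and back with the plug.
- tray (a point): Centre of the floor of the dispenser's tray, 56 mm by 60 mm inside, walls 18 mm high; the tablet falls there
- magazine (a point): Centre of the floor of the tablet column in the dispenser, 18 mm above the worktop
- tablet0: Lowest of three white tablets, 26 x 36 x 18 mm, in the column; origin in the middle of its underside. This one is pushed out.
- tablet1: Second tablet, same size, on the first; it stays in the column and drops to its floor when the pusher has gone back
- mug: Loose cream mug, 81 mm across, 94 mm high, 0.29 kg. Origin on its underside, 19 mm off the middle of the cup towards the handle; the handle is on its -y side.
- mug_mouth (a point): Centre of the mug's mouth at the height of the rim, 94 mm above its underside; inside about 64 mm wide and 87 mm deep. The key's tip goes in; the crossbar stays above the rim and the key leans on it.
- pepper_mill: Loose dark wooden pepper mill, 58 mm across, 170 mm high, behind the work; origin at the centre of its underside
- glass_dish: Loose pale glass dish, 120 mm across, 59 mm high, behind the work; origin at the centre of its underside
- orange: Loose orange, 77 mm across, behind the work; origin at its underside

How it is judged:
By the outcome, as a careful person would: the job done as asked, in the order asked, and still so for the second after the job is handed in, with the robot touching nothing.
It also fails if it takes over 72 s, if anything falls off the work surface, if the arm or the gripper's body presses on something with over 40 N, if the wrist force passes 120 N, or if a joint passes its speed limit or range.

## Robot

A 7-joint arm with a two-finger parallel gripper is mounted at the origin on a cart in front of the work surface, level with it; the furniture and walls round the work are solid. World frame = base frame: x ahead of the robot, y to its left, z up, the work surface at z = 0. Lengths are in m, angles in degrees, forces in N, time in s.
With the tool pointing down it reaches from about 0.4 to 0.9 m from the base axis. Payload 5.5 kg.
Tool frame: the origin (TCP) lies on the centre line of the jaws, within the pads' length; the fingertips stand 11 mm ahead of it and the grasp point (between the pads) lies 8 mm behind it (manip.nose_length is the distance from the TCP to the fingertips, in m); z points along the fingers, y is the line along which they close (so a half turn about z gives the same grasp; the last joint's range is limited). The gripper opens to 92 mm and grips with 3 to 60 N. Pads are 19 mm wide; open, the fingers measure 130 mm over their backs; the gripper's body (75 mm by 190 mm) begins 47 mm behind the grasp point.
Start: joints at [88.19, 28.699, -24.465, 88.831, 12.651, 65.22, -12.049], TCP at [0.189, -0.622, 0.238] pointing down, gripper open.
Joint ranges: [-164.97, 164.97], [-17.58, 116.51], [-87.97, 89.64], [11.32, 138.91], [-80.73, 260.73], [10.89, 115.49], [-147.41, 147.41]. Speed limits (degrees/s): [147.25, 147.25, 180, 180, 180, 180, 180].

## Interface

Orientations are given as [roll, pitch, yaw] about the fixed x, y, z axes, in that order (R = Rz(yaw) Ry(pitch) Rx(roll)).
In Python, from workcell import manip, capture, job gives the robot as it stands.
- The arm moves only by the tool jog_arm, never from a script. Its argument "motion" is a list of rows, each a list of 6 numbers: the shift along the world's x, y, z in m, then the turn, a rotation vector about the world's x, y, z in rad. A call has 1 to 20 rows; each row is the pose to reach, as a shift and turn from the pose commanded when the call began; what a row does not reach only later rows make up. A row lasts 1/10 s, in which the tool goes at most 50 mm and 8.59 degrees, less where a joint would pass 70% of its speed; a pose out of reach is approached as far as the arm can. A call with a gripper value outside its range is refused whole. "jaw" is the closure, from 0 (fully open) to 1 (shut), set as the call begins (left out, the last holds). The fingers move at their own pace and stop on an object; the grip force is fixed at half the most. Time passes only in rows, so rows that repeat a pose let the fingers close. It gives the time, the measured TCP pose, the force, the opening and the grip force at its end, in the units of the state.
- manip.get_obs(): the state, without advancing time (a new reading comes with each control period).
- capture(name): name is "side" or "top" or "wrist"; returns a dict with "color" (480x640x3 uint8, red, green, blue), "z_map" (480x640 float32, m along the optical axis (not along the pixel's ray), 0 where there is no reading), "fx", "fy", "cx", "cy" (pixels), "R" (3x3) and "t" (3): a world point X has camera coordinates R X + t. Camera axes: x right, y down, z forward; pixel columns grow to the right and rows downward; lengths in m; the calibration is good to about 2 mm. A picture is of the moment at which its call begins.
- job.sign_off(): hands the job in; it is judged then, once.
The state is a dict: "time": time; "joint_pos": joint angles; "dq": joint speeds; "joint_efforts": joint torques, N m; "position": TCP position; "eef_rot": TCP orientation; "wrist_force": force on the tool from outside, world axes, zero at the start; "torque": the same for the moment, N m; "grip_width": opening from 0.0 (shut) to 1.0 (fully open); "gripper_force": force on a finger pad.
Only numpy, scipy, OpenCV 4.12 (cv2) and the standard library are available. Lean on these libraries where they do the work, as an engineer would, in place of code of your own. Each camera call takes 0.05 s, during which the arm holds its last target. There are 200 camera calls.

## Working session

There is one attempt and no reset: what is moved stays moved. The work goes in short steps, Python scripts to look and compute and a tool call to move; the robot and the scene stay as the last step left them, time stands still between calls to the robot, and variables do not carry over. Pictures are saved under pics/ and viewed, at most 10 in all, crops included, and the job is handed in when it is done.

Besides the shell and the picture viewer there is one more tool, called after "Call:" as a command line: name --pt "numbers of a row" for each row, then --argument value for the rest. jog_arm: Moves the arm, as the interface text tells. Its arguments: {"type":"object","properties":{"motion":{"type":"array"},"jaw":{"type":"number"}},"required":["motion"]}

```bash
ls; mkdir -p pics; cat > h.py <<'E'
import numpy as np, cv2
from workcell import manip, capture, job
def snap(n):
    c=capture(n); np.savez(f'{n}.npz',**{k:np.asarray(v) for k,v in c.items()}); return c
def world(c,u,v,z=None):
    z=c['z_map'][int(v),int(u)] if z is None else z
    p=np.array([(u-c['cx'])/c['fx']*z,(v-c['cy'])/c['fy']*z,z]); return np.asarray(c['R']).T@(p-c['t'])
def cloud(c):
    v,u=np.mgrid[0:480,0:640]; z=c['z_map']
    p=np.stack([(u-c['cx'])/c['fx']*z,(v-c['cy'])/c['fy']*z,z],-1)
    return (p-np.asarray(c['t']))@np.asarray(c['R'])
E
python3 - <<'E'
from h import *
for n in ['side','top']:
    c=snap(n); cv2.imwrite(f'pics/{n}0.png',cv2.cvtColor(c['color'],cv2.COLOR_RGB2BGR)); print(n,c['fx'],c['R'],c['t'])
o=manip.get_obs();print(o)
E
```

```text
pics
side 492.32438192749197 [[-9.97531250e-01 -7.02190458e-02 -8.30953737e-04]
 [-3.19818987e-02  4.64805524e-01 -8.84835004e-01]
 [ 6.25185015e-02 -8.82623992e-01 -4.65903773e-01]] [0.52262691 0.11226885 0.95685584]
top 562.6176285880462 [[-1.74150470e-02 -9.99848312e-01  2.64456296e-04]
 [-9.97418104e-01  1.73542870e-02 -6.96846849e-02]
 [ 6.96695251e-02 -1.47733556e-03 -9.97569033e-01]] [-0.03696661  0.5289677   1.30229166]
{'time': 0.1, 'joint_pos': array([ 88.18884819,  28.74813637, -24.45358969,  88.88322454,
        12.65100134,  65.2209781 , -12.05002207]), 'dq': array([-0.00255339, -0.04714292,  0.02369912, -0.1471992 , -0.04273552,
       -0.08351152,  0.03900739]), 'joint_efforts': array([-1.03356314e-02, -5.67887163e+01, -5.83800405e+00, -2.79918462e+01,
       -6.88549317e-02,  2.40300625e-02,  7.26704388e-05]), 'position': array([ 0.18864174, -0.62139956,  0.23680068]), 'eef_rot': array([-1.79900844e+02, -3.05353802e-03,  1.68924297e+01]), 'wrist_force': array([-0.01556556, -0.03382281, -0.42044142]), 'torque': array([ 0.04332813,  0.05877798, -0.02225295]), 'gripper_force': 0.0, 'grip_width': 0.9980260859735277}
```

View pics/top0.png

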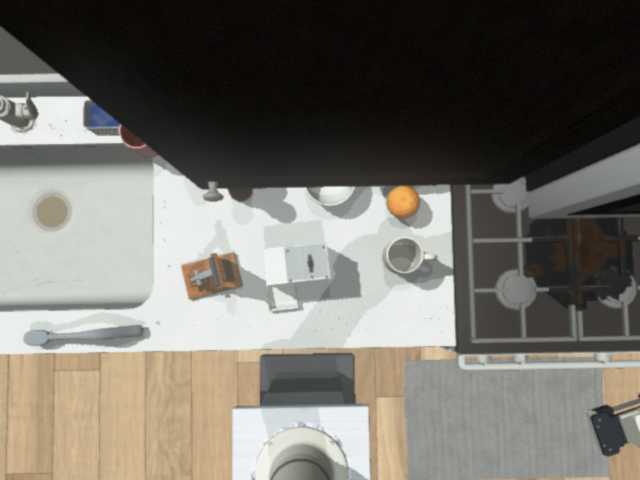

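View pics/side0.png

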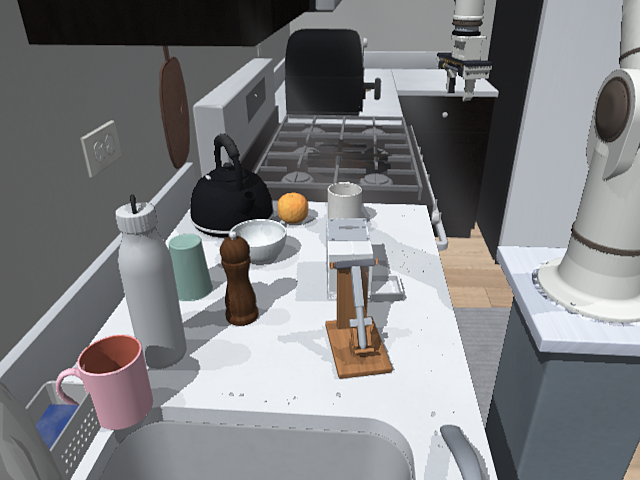

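```bash
python3 - <<'E'
from h import *
c=dict(np.load('top.npz')); P=cloud(c)
im=cv2.cvtColor(c['color'],cv2.COLOR_RGB2BGR)[240:312,175:335]
cv2.imwrite('pics/top1.png',cv2.resize(im,None,fx=5,fy=5,interpolation=cv2.INTER_CUBIC))
v,u=np.mgrid[0:480,0:640]
def sel(u0,u1,v0,v1,z0,z1):
    m=(u>=u0)&(u<u1)&(v>=v0)&(v<v1)&(P[...,2]>z0)&(P[...,2]<z1); return P[m],m
for nm,b in dict(plate=(255,340,235,300,.09,.11),mug=(380,445,230,280,.085,.105),rest=(170,250,245,305,.008,.03)).items():
    q,m=sel(*b); print(nm,len(q),np.median(q[:,2]),cv2.minAreaRect((q[:,:2]*1000).astype(np.float32)),q.min(0),q.max(0))
q,m=sel(380,445,230,280,.088,.105)
A=np.c_[2*q[:,:2],np.ones(len(q))]; 
s=np.linalg.lstsq(A,(q[:,:2]**2).sum(1),rcond=None)[0]; print('circ',s[:2],np.sqrt(s[2]+s[0]**2+s[1]**2))
q,m=sel(380,445,230,280,.03,.082); print('handle', q[q[:,1]<s[1]-.045].mean(0) if (q[:,1]<s[1]-.045).any() else None)
q,m=sel(170,250,245,305,.145,.25); print('bow',len(q),q.mean(0),cv2.minAreaRect((q[:,:2]*1000).astype(np.float32)),q.min(0),q.max(0))
c2=dict(np.load('side.npz')); P2=cloud(c2)
# dump heights over the rest in 5x: nothing else
q=P2[(P2[...,2]>.14)&(P2[...,2]<.25)&(abs(P2[...,0]-.5)<.15)&(P2[...,1]>.0)&(P2[...,1]<.35)]; print('sidebow',len(q),q.min(0),q.max(0),q.mean(0))
E
```

```text
plate 2272 0.09984985017363615 ((482.12939453125, 0.567138671875), (81.0532455444336, 141.2263641357422), 5.143494129180908) [ 0.43714155 -0.07272095  0.09009342] [0.52804636 0.07385188 0.10765047]
mug 251 0.0913552149093147 ((500.747802734375, -245.39752197265625), (79.12091064453125, 95.92195892333984), 29.132753372192383) [ 0.4565296  -0.30489751  0.08503745] [ 0.5363201  -0.1981831   0.09914597]
rest 1061 0.01213579369370551 ((459.9045715332031, 214.492919921875), (166.08485412597656, 130.6254119873047), 86.76132202148438) [0.39252976 0.13252551 0.00801282] [0.52813601 0.29954754 0.02971507]
circ [ 0.49674965 -0.24021381] 0.03926870530723216
handle [ 0.48985671 -0.306238    0.07006871]
bow 160 [0.46888215 0.17177448 0.14757206] ((467.6591796875, 170.6409454345703), (74.88985443115234, 19.957429885864258), 15.72863483428955) [0.43273981 0.1544837  0.14500033] [0.50480706 0.18378474 0.15228956]
sidebow 443 [0.42930007 0.12202167 0.14003126] [0.64995293 0.18643422 0.15592908] [0.50408448 0.16938241 0.14563382]
```

View pics/top1.png

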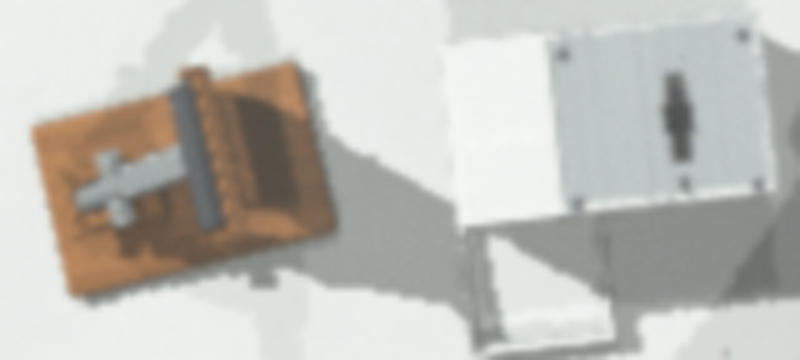

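```bash
cat >> h.py <<'E'
def plane(c,u,v,z):
    R=np.asarray(c['R']);o=-R.T@c['t'];d=R.T@np.array([(u-c['cx'])/c['fx'],(v-c['cy'])/c['fy'],1]);return o+d*(z-o[2])/d[2]
E
python3 - <<'E'
from h import *
c=dict(np.load('top.npz')); f=lambda x,y,z: plane(c,(x+.5)/5-.5+175,(y+.5)/5-.5+240,z)
k=np.array([f(*p,.012) for p in [(33,128),(295,63),(335,230),(72,297)]]); print(k)
d=k[1]-k[0]+k[2]-k[3]; yaw=np.degrees(np.arctan2(d[1],d[0])); print('rest yaw',yaw,'base centre',k.mean(0))
print('hole',f(679,116,.1)); s=f(674,72,.1)-f(684,160,.1); print('slot yaw',np.degrees(np.arctan2(s[1],s[0])))
print('bow',f(198,157,.150),'tip',f(80,203,.045),'ends',f(186,88,.15),f(212,226,.15))
h=np.array([np.cos(np.radians(yaw)),np.sin(np.radians(yaw)),0])
P=cloud(c)
for x,y in [(95,198),(120,188),(140,178),(155,173),(170,166),(182,160),(190,140),(200,140),(205,180),(198,157)]:
    p=P[int(y/5+240),int(x/5+175)]; print((x,y),p.round(4))
E
```

```text
[[0.4851675  0.2747352  0.012     ]
 [0.51365421 0.15125684 0.012     ]
 [0.43482337 0.13303896 0.012     ]
 [0.40565706 0.25650879 0.012     ]]
rest yaw -76.8589847187646 base centre [0.45982554 0.20388495 0.012     ]
hole [ 0.482247   -0.03028278  0.1       ]
slot yaw 5.532257939893185
bow [0.46664175 0.1720124  0.15      ] tip [0.44922483 0.24528456 0.045     ] ends [0.49582022 0.17693924 0.15      ] [0.43754805 0.16626153 0.15      ]
(95, 198) [0.4516 0.2337 0.0624]
(120, 188) [0.4555 0.216  0.0931]
(140, 178) [0.4595 0.2044 0.1067]
(155, 173) [0.4611 0.1937 0.1278]
(170, 166) [0.4629 0.1856 0.1365]
(182, 160) [0.4649 0.1807 0.1395]
(190, 140) [0.4731 0.1752 0.1465]
(200, 140) [0.473  0.1709 0.1465]
(205, 180) [0.4561 0.1688 0.147 ]
(198, 157) [0.4667 0.1731 0.1466]
```

Call:
jog_arm --pt "0.03 0.03 0.01 0 0 0.1" --pt "0.2 0.22 0.08 0 0 0.6" --pt "0.2 0.22 0.08 0 0 0.6" --pt "0.2 0.22 0.08 0 0 0.6" --pt "0.2 0.22 0.08 0 0 0.6" --pt "0.2 0.22 0.08 0 0 0.6" --pt "0.28 0.5 0.09 0 0 1.0" --pt "0.28 0.5 0.09 0 0 1.0" --pt "0.28 0.5 0.09 0 0 1.0" --pt "0.28 0.5 0.09 0 0 1.0" --pt "0.28 0.5 0.09 0 0 1.0" --pt "0.28 0.5 0.09 0 0 1.0" --pt "0.28 0.75 0.09 0 0 1.5" --pt "0.28 0.75 0.09 0 0 1.5" --pt "0.28 0.75 0.09 0 0 1.5" --pt "0.28 0.75 0.09 0 0 1.5" --pt "0.28 0.75 0.09 0 0 1.5" --pt "0.28 0.75 0.09 0 0 1.5" --pt "0.28 0.75 0.09 0 0 1.5" --pt "0.28 0.75 0.09 0 0 1.5" --jaw 0

```text
time: 2.1
position: [0.4689, 0.1267, 0.3273]
eef_rot: [-179.9, 0.0, 102.8]
wrist_force: [-0.0, -0.2, -1.5]
grip_width: 0.999
gripper_force: 0.0
```

```bash
python3 - <<'E'
from h import *
c=snap('wrist'); cv2.imwrite('pics/w1.png',cv2.cvtColor(c['color'],cv2.COLOR_RGB2BGR)); print(-np.asarray(c['R']).T@c['t'],c['fx'],manip.get_obs()['joint_pos'])
E
```

```text
[0.45501786 0.18993627 0.47411608] 346.346456388214 [ 39.09923868  12.99848687 -65.20090274 104.36271395  12.53212029
  70.60553754 -17.08494177]
```

View pics/w1.png

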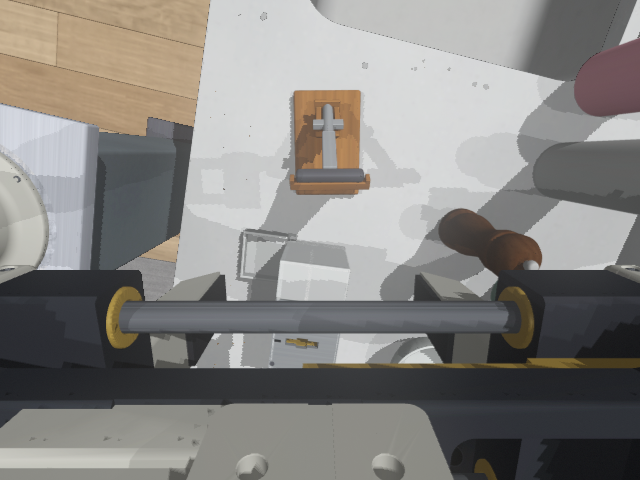

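```bash
python3 - <<'E'
from h import *
c=dict(np.load('wrist.npz')); P=cloud(c); yaw=np.radians(-77); h=np.array([np.cos(yaw),np.sin(yaw),0]); g=np.array([-h[1],h[0],0])
im=c['color'].astype(int); sat=im.max(2)-im.min(2)
# shank: rows 135..168 grey pixels between u 318..342
for v in list(range(106,172,6))+[172,174,176,178,180]:
    us=[u for u in range(290,372) if sat[v,u]<25 and P[v,u,2]>.03]
    if us: m=np.array(us); q=np.median(P[v,m],0); print(v,m.min(),m.max(),P[v,m].mean(0).round(4),'along',(q@h).round(4),'lat',(P[v,m].mean(0)@g).round(4),np.ptp(P[v,m]@g).round(4))
E
```

```text
106 324 331 [0.4524 0.2428 0.0475] along -0.1346 lat 0.4954 0.0082
112 322 332 [0.4533 0.2352 0.0576] along -0.1269 lat 0.4946 0.0114
118 322 334 [0.4559 0.2285 0.0644] along -0.1198 lat 0.4956 0.0135
124 313 343 [0.4573 0.2214 0.0762] along -0.1125 lat 0.4953 0.0329
130 322 334 [0.4586 0.2149 0.0832] along -0.106 lat 0.4952 0.0138
136 322 335 [0.4604 0.2083 0.0966] along -0.0992 lat 0.4955 0.0164
142 322 335 [0.4615 0.202  0.1108] along -0.093 lat 0.4951 0.0132
148 322 335 [0.4626 0.1961 0.1193] along -0.087 lat 0.4949 0.0129
154 322 335 [0.4637 0.1905 0.1276] along -0.0813 lat 0.4947 0.0127
160 323 336 [0.4649 0.1856 0.1597] along -0.0761 lat 0.4947 0.0156
166 323 336 [0.4667 0.1801 0.1424] along -0.0705 lat 0.4953 0.0122
172 296 363 [0.4678 0.1749 0.147 ] along -0.0652 lat 0.4951 0.0628
174 290 365 [0.4681 0.1732 0.1481] along -0.0634 lat 0.4951 0.0712
176 296 365 [0.469  0.1716 0.1486] along -0.0617 lat 0.4956 0.0644
178 295 364 [0.469  0.1696 0.1476] along -0.0598 lat 0.4952 0.0659
180 295 365 [0.4693 0.168  0.151 ] along -0.0581 lat 0.4951 0.0661
```

Call:
jog_arm --pt "-0.003 0.034 -0.03 0 0 0" --pt "-0.006 0.067 -0.06 0 0 0" --pt "-0.006 0.067 -0.1 0 0 0" --pt "-0.006 0.067 -0.14 0 0 0" --pt "-0.006 0.067 -0.17 0 0 0" --pt "-0.006 0.067 -0.19 0 0 0" --pt "-0.006 0.067 -0.19 0 0 0" --pt "-0.006 0.067 -0.19 0 0 0"

```text
time: 2.95
position: [0.4634, 0.1938, 0.1379]
eef_rot: [-180.0, 0.0, 102.7]
wrist_force: [0.6, 0.5, 0.6]
grip_width: 1.0
gripper_force: 0.0
```

```bash
python3 - <<'E'
from h import *
o=manip.get_obs(); print({k:np.round(o[k],4) for k in ('time','position','eef_rot','joint_pos','wrist_force')})
E
```

```text
{'time': np.float64(2.95), 'position': array([0.4634, 0.1938, 0.1379]), 'eef_rot': array([-1.799698e+02,  3.500000e-03,  1.026985e+02]), 'joint_pos': array([ 18.1902,  29.7548, -54.6785, 114.0948,  30.9242,  51.9746,
       -40.1581]), 'wrist_force': array([0.5639, 0.4856, 0.5828])}
```

Call:
jog_arm --pt "0 0 -0.018 0 0 0" --pt "0 0.0005 -0.036 0 0 0.005" --pt "0 0.0005 -0.036 0 0 0.005" --pt "0 0.0005 -0.036 0 0 0.005"

```text
time: 3.35
position: [0.4638, 0.1955, 0.103]
eef_rot: [179.9, -0.0, 103.1]
wrist_force: [-0.5, 0.9, 0.3]
grip_width: 1.003
gripper_force: 0.0
```

Call:
jog_arm --pt "0 0 0 0 0 0" --pt "0 0 0 0 0 0" --pt "0 0 0 0 0 0" --pt "0 0 0 0 0 0" --pt "0 0 0 0 0 0" --pt "0 0 0 0 0 0" --pt "0 0 0 0 0 0" --pt "0 0 0 0 0 0" --jaw 1

```text
time: 4.15
position: [0.4628, 0.1956, 0.1017]
eef_rot: [-180.0, -0.0, 103.1]
wrist_force: [-0.1, 0.4, -0.2]
grip_width: 0.353
gripper_force: 0.0
```

Call:
jog_arm --pt "0 0 0 0 0 0" --pt "0 0 0 0 0 0" --pt "0 0 0 0 0 0" --pt "0 0 0 0 0 0" --pt "0 0 0 0 0 0" --pt "0 0 0 0 0 0"

```text
time: 4.75
position: [0.4629, 0.1955, 0.1017]
eef_rot: [180.0, -0.0, 103.1]
wrist_force: [0.4, 1.1, -1.3]
grip_width: 0.148
gripper_force: 30.0
```

```bash
python3 - <<'E'
from h import *
from scipy.spatial.transform import Rotation as Ro
c=dict(np.load('wrist.npz')); print('hole from wrist',plane(c,302,343,.1), plane(c,302,343,.094))
R=Ro.from_rotvec([0,0,np.radians(82.2)])*Ro.from_rotvec(np.radians(35)*np.array([-.974,-.226,0])/np.hypot(.974,.226))
rv=R.as_rotvec(); print(rv,np.degrees(np.linalg.norm(rv)))
tz=R.apply([0,0,-1]); print('toolz',tz)
sh=np.array([.4822,-.0303,.1+.03+.092]); print('TCP',sh+.008*tz, 'shift',sh+.008*tz-[.4629,.1955,.1017])
E
```

```text
hole from wrist [ 0.48339283 -0.03173749  0.1       ] [ 0.48384791 -0.03529265  0.094     ]
[-0.38935795 -0.53913064  1.38653423] 88.1077693061248
toolz [ 0.57115801  0.05261613 -0.81915204]
TCP [ 0.48676926 -0.02987907  0.21544678] shift [ 0.02386926 -0.22537907  0.11374678]
```

Call:
jog_arm --pt "0 0 0.01 0 0 0" --pt "0 0 0.03 0 0 0" --pt "0 0 0.06 0 0 0" --pt "0 0 0.1 0 0 0" --pt "0 0 0.14 0 0 0" --pt "0 0 0.14 0 0 0"

```text
time: 5.35
position: [0.4654, 0.1976, 0.2467]
eef_rot: [179.5, -0.0, 103.1]
wrist_force: [0.2, -0.2, -0.8]
grip_width: 0.151
gripper_force: 30.0
```

Call:
jog_arm --pt "0.0 -0.02 0.01 -0.036 -0.05 0.128" --pt "0.0 -0.04 0.01 -0.072 -0.1 0.256" --pt "0.0 -0.06 0.01 -0.108 -0.149 0.384" --pt "0.0 -0.08 0.01 -0.144 -0.199 0.512" --pt "0.0 -0.1 0.01 -0.18 -0.249 0.64" --pt "0.0 -0.12 0.01 -0.216 -0.299 0.768" --pt "0.005 -0.14 0.01 -0.252 -0.348 0.896" --pt "0.01 -0.16 0.01 -0.288 -0.398 1.024" --pt "0.015 -0.18 0.01 -0.324 -0.448 1.152" --pt "0.02 -0.2 0.01 -0.36 -0.498 1.28" --pt "0.024 -0.225 0.01 -0.389 -0.539 1.387" --pt "0.024 -0.225 0.01 -0.389 -0.539 1.387" --pt "0.024 -0.225 0.01 -0.389 -0.539 1.387" --pt "0.024 -0.225 0.01 -0.389 -0.539 1.387" --pt "0.024 -0.225 0.01 -0.389 -0.539 1.387"

```text
time: 6.85
position: [0.4853, -0.0299, 0.2501]
eef_rot: [-180.0, 34.9, -174.6]
wrist_force: [-0.4, 1.5, -1.3]
grip_width: 0.149
gripper_force: 30.0
```

```bash
python3 - <<'E'
from h import *
o=manip.get_obs(); print({k:np.round(o[k],4) for k in ('time','position','eef_rot','joint_pos','wrist_force')})
c=snap('side'); im=cv2.cvtColor(c['color'],cv2.COLOR_RGB2BGR)
cv2.imwrite('pics/s2.png',cv2.resize(im[130:290,260:460],None,fx=3.6,fy=3.6,interpolation=cv2.INTER_CUBIC))
c=snap('top')
E
```

```text
{'time': np.float64(6.85), 'position': array([ 0.4853, -0.0299,  0.2501]), 'eef_rot': array([-179.9596,   34.8704, -174.5826]), 'joint_pos': array([ 31.5616,  -7.5362, -24.9588, 137.9148, -34.0009,  17.2091,
       131.0506]), 'wrist_force': array([-0.392 ,  1.4583, -1.3384])}
```

View pics/s2.png

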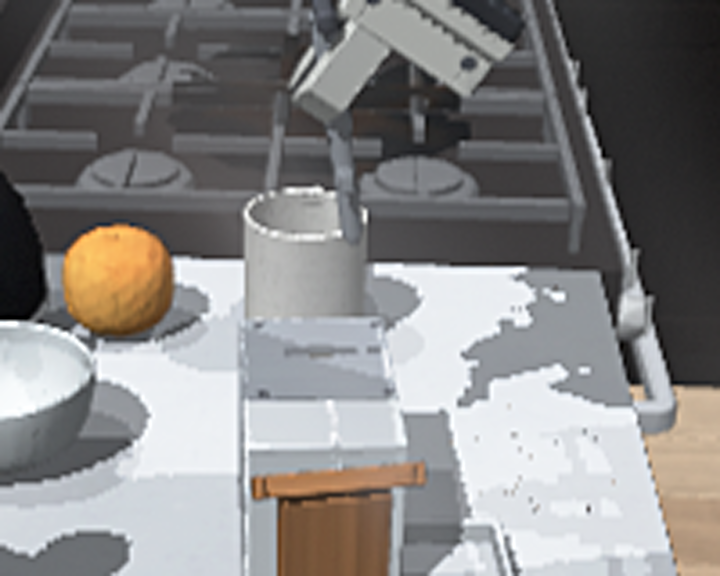

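```bash
python3 - <<'E'
from h import *
c=dict(np.load('side.npz')); P=cloud(c); R=c['R'];o=-R.T@c['t']
def ray(u,v,n,d):
    r=R.T@np.array([(u-c['cx'])/c['fx'],(v-c['cy'])/c['fy'],1]); return o+r*(d-n@o)/(n@r)
for x,y in [(352,238),(349,210),(345,180),(342,150),(339,128)]:
    u=(x+.5)/3.6-.5+260;v=(y+.5)/3.6-.5+130
    print((x,y),ray(u,v,np.array([0,1.,0]),-.030).round(4),'depth',P[int(round(v)),int(round(u))].round(4))
print('hole',ray(260+319/3.6,130+352/3.6,np.array([0,0,1.]),.1))
# row scan of the key by depth
for v in range(166,199,3):
    m=[u for u in range(335,375) if abs(P[v,u,1]+.03)<.035 and P[v,u,2]>.12]
    if m: print(v,min(m),max(m),P[v,m].mean(0).round(4))
c=dict(np.load('top.npz'));P=cloud(c)
q=P[(abs(P[...,0]-.48)<.06)&(abs(P[...,1]+.03)<.06)&(P[...,2]>.12)&(P[...,2]<.33)]; print(len(q),q.min(0),q.max(0))
E
```

```text
(352, 238) [ 0.4648 -0.03    0.1677] depth [ 0.4655 -0.0283  0.1678]
(349, 210) [ 0.4668 -0.03    0.1836] depth [ 0.466  -0.0252  0.1856]
(345, 180) [ 0.4694 -0.03    0.2003] depth [ 0.4701 -0.015   0.2056]
(342, 150) [ 0.4714 -0.03    0.2168] depth [ 0.4707 -0.0278  0.2183]
(339, 128) [ 0.4732 -0.03    0.2287] depth [0.4651 0.8291 0.5456]
hole [ 0.47996317 -0.02727776  0.1       ]
166 351 357 [ 0.4728 -0.0252  0.2289]
169 351 357 [ 0.4726 -0.0277  0.2222]
172 352 357 [ 0.4716 -0.0267  0.2167]
175 352 358 [ 0.4705 -0.0263  0.211 ]
178 353 357 [ 0.4703 -0.0173  0.2086]
181 353 359 [ 0.4683 -0.0211  0.2012]
184 354 359 [ 0.4672 -0.0274  0.1927]
187 354 359 [ 0.467  -0.0275  0.1866]
190 354 360 [ 0.4659 -0.0282  0.1802]
193 355 360 [ 0.4648 -0.0275  0.1744]
196 356 359 [ 0.4646 -0.0284  0.1678]
781 [ 0.42002679 -0.08976518  0.17071306] [0.49958402 0.02971737 0.32998533]
```

```bash
python3 - <<'E'
from h import *
from scipy.spatial.transform import Rotation as Ro
o=manip.get_obs(); T=Ro.from_euler('xyz',o['eef_rot'],degrees=True)
y=T.apply([0,1,0]); print('tool y',y)
y=y*np.sign(y[1])
R=Ro.from_rotvec([0,0,np.radians(-35)])*Ro.from_rotvec(-np.radians(7.6)*y)
tz=(R*T).apply([0,0,1]); print(R.as_rotvec(),tz,'yaw',(R*T).as_euler('xyz',degrees=True))
g=np.array([.4835,-.030,.2567]); print(g+.008*tz-o['position'])
E
```

```text
tool y [-9.27930270e-02  9.95685295e-01  4.97724274e-04]
[-0.0284155  -0.13169738 -0.61002405] [ 0.58651433 -0.3337894  -0.73796042] yaw [179.96135633  42.44202286 150.29823062]
[ 0.00268033 -0.00329014  0.00041702]
```

Call:
jog_arm --pt "0.0 0.0 0.0 -0.006 -0.026 -0.122" --pt "0.001 -0.001 0.0 -0.011 -0.053 -0.244" --pt "0.001 -0.002 0.0 -0.017 -0.079 -0.366" --pt "0.002 -0.003 0.0 -0.023 -0.105 -0.488" --pt "0.003 -0.003 0.0 -0.028 -0.132 -0.61" --pt "0.003 -0.003 0.0 -0.028 -0.132 -0.61" --pt "0.003 -0.003 0.0 -0.028 -0.132 -0.61" --pt "0.003 -0.003 0.0 -0.028 -0.132 -0.61" --pt "0.003 -0.003 0.0 -0.028 -0.132 -0.61"

```text
time: 7.85
position: [0.4842, -0.0324, 0.2474]
eef_rot: [-178.9, 40.1, 155.2]
wrist_force: [-0.2, -0.9, -1.8]
grip_width: 0.154
gripper_force: 30.0
```

```bash
cat > look.py <<'E'
from h import *
import sys
o=manip.get_obs(); print({k:np.round(o[k],4) for k in ('time','position','eef_rot','joint_pos','wrist_force')})
c=snap('side'); P=cloud(c); im=cv2.cvtColor(c['color'],cv2.COLOR_RGB2BGR)
a=cv2.resize(im[140:240,315:400],None,fx=5,fy=5,interpolation=cv2.INTER_CUBIC)
for v in range(160,199,3):
    m=[u for u in range(330,375) if abs(P[v,u,1]+.03)<.035 and P[v,u,2]>.12]
    if m: print(v,min(m),max(m),np.median(P[v,m],0).round(4))
c=snap('top'); im=cv2.cvtColor(c['color'],cv2.COLOR_RGB2BGR)
b=cv2.resize(im[220:320,270:345],None,fx=5,fy=5,interpolation=cv2.INTER_CUBIC)
cv2.imwrite(sys.argv[1],np.hstack([a[:500],b[:500]]))
E
python3 look.py pics/l1.png
```

```text
{'time': np.float64(7.85), 'position': array([ 0.4842, -0.0324,  0.2474]), 'eef_rot': array([-178.9129,   40.0609,  155.1697]), 'joint_pos': array([ 69.5327, -16.744 , -77.1188, 138.3835,  30.1119,  14.6167,
        25.7282]), 'wrist_force': array([-0.2413, -0.9223, -1.7722])}
160 343 353 [ 0.4836 -0.0151  0.244 ]
163 346 356 [ 0.4784 -0.0235  0.2354]
166 348 357 [ 0.4755 -0.0241  0.2292]
169 350 356 [ 0.4744 -0.0265  0.2225]
172 350 356 [ 0.4743 -0.0249  0.2173]
175 350 358 [ 0.4723 -0.0262  0.2108]
178 350 358 [ 0.4722 -0.0241  0.2057]
181 348 356 [ 0.4756 -0.0177  0.2024]
184 348 356 [ 0.4755 -0.0167  0.1969]
187 351 356 [ 0.4726 -0.0239  0.1879]
190 351 356 [ 0.4724 -0.0239  0.1818]
193 351 356 [ 0.4732 -0.024   0.1757]
196 351 356 [ 0.4721 -0.0239  0.1697]
```

View pics/l1.png

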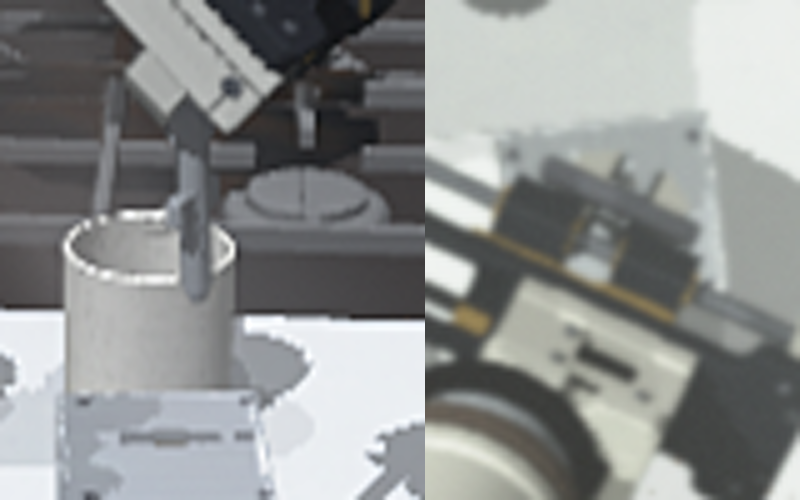

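Call:
jog_arm --pt "0.0 0.0 0.0 0 0 -0.13" --pt "0 -0.001 0.0 0 0 -0.26" --pt "0 -0.002 0 0 0 -0.39" --pt "0 -0.002 0 0 0 -0.39" --pt "0 -0.002 0 0 0 -0.39" --pt "0 -0.002 0 0 0 -0.39"

```text
time: 8.55
position: [0.4662, -0.0412, 0.2647]
eef_rot: [-179.8, 39.6, 133.2]
wrist_force: [-0.3, 0.6, -1.6]
grip_width: 0.154
gripper_force: 30.0
```

```bash
python3 look.py pics/l2.png
```

```text
{'time': np.float64(8.55), 'position': array([ 0.4662, -0.0412,  0.2647]), 'eef_rot': array([-179.8115,   39.5989,  133.1986]), 'joint_pos': array([ 74.2731, -17.5202, -87.898 , 131.9145,  32.2634,  33.9217,
         1.9296]), 'wrist_force': array([-0.318 ,  0.6403, -1.6045])}
160 359 365 [ 0.4585 -0.0302  0.2391]
163 359 365 [ 0.4583 -0.0313  0.2329]
166 359 369 [ 0.4544 -0.0323  0.2268]
169 355 369 [ 0.458  -0.0266  0.2229]
172 355 365 [ 0.4614 -0.0266  0.217 ]
175 360 365 [ 0.4566 -0.029   0.2103]
178 360 365 [ 0.4564 -0.0291  0.2043]
181 360 365 [ 0.4562 -0.0293  0.1983]
184 360 365 [ 0.456  -0.0287  0.1924]
187 360 365 [ 0.4558 -0.0278  0.1868]
190 361 364 [ 0.4556 -0.0308  0.1795]
```

Call:
jog_arm --pt "0.02 0.015 0.015 0 0 -0.05" --pt "0.04 0.03 0.03 0 0 -0.1" --pt "0.06 0.05 0.04 0 0 -0.15" --pt "0.07 0.06 0.05 0 0 -0.22" --pt "0.07 0.07 0.05 0 0 -0.22" --pt "0.07 0.07 0.05 0 0 -0.22" --pt "0.07 0.07 0.05 0 0 -0.22" --pt "0.07 0.07 0.05 0 0 -0.22" --pt "0.07 0.07 0.05 0 0 -0.22" --pt "0.07 0.07 0.05 0 0 -0.22"

```text
time: 9.65
position: [0.4828, 0.0008, 0.3511]
eef_rot: [177.8, 38.9, 120.4]
wrist_force: [-0.0, -0.3, -1.2]
grip_width: 0.148
gripper_force: 30.0
```

```bash
cat > st.py <<'E'
from h import *
o=manip.get_obs(); print({k:np.round(o[k],3).tolist() for k in ('time','position','eef_rot','joint_pos','wrist_force','torque','grip_width','gripper_force')})
E
python3 st.py
```

```text
{'time': 9.65, 'position': [0.483, 0.001, 0.351], 'eef_rot': [177.816, 38.877, 120.373], 'joint_pos': [71.252, -17.523, -87.899, 118.121, 24.78, 53.761, -0.428], 'wrist_force': [-0.045, -0.33, -1.24], 'torque': [0.811, 0.41, 0.023], 'grip_width': 0.148, 'gripper_force': 29.996}
```

Call:
jog_arm --pt "0 0 0 0.13 0.06 0" --pt "0 0 0 0.26 0.12 0" --pt "0 0 0 0.4 0.19 0" --pt "0 0 0 0.53 0.25 0" --pt "0 0 0 0.66 0.31 0" --pt "0 0 0 0.66 0.31 0" --pt "0 0 0 0.66 0.31 0" --pt "0 0 0 0.66 0.31 0" --pt "0 0 0 0.66 0.31 0"

```text
time: 10.55
position: [0.4826, 0.0025, 0.3516]
eef_rot: [174.4, -2.6, 119.4]
wrist_force: [0.1, 0.2, -1.0]
grip_width: 0.155
gripper_force: 30.0
```

```bash
python3 st.py
```

```text
{'time': 10.55, 'position': [0.483, 0.002, 0.352], 'eef_rot': [174.357, -2.608, 119.358], 'joint_pos': [63.426, 6.862, -67.18, 105.389, 1.637, 67.996, 25.28], 'wrist_force': [0.078, 0.247, -1.041], 'torque': [-0.095, -0.052, -0.011], 'grip_width': 0.155, 'gripper_force': 29.996}
```

```bash
cat > rv.py <<'E'
from h import *
import sys
from scipy.spatial.transform import Rotation as Ro
seq=eval(sys.argv[1]); o=manip.get_obs(); T=Ro.from_euler('xyz',o['eef_rot'],degrees=True)
for e in seq:
    N=Ro.from_euler('xyz',e,degrees=True); r=(N*T.inv()).as_rotvec(); print(e,r.round(3),np.degrees(np.linalg.norm(r)).round(1),'toolz',N.apply([0,0,1]).round(3))
E
python3 rv.py '[(180,12,150),(180,25,185),(180,12,185),(180,0,185)]'
```

```text
(180, 12, 150) [-0.253 -0.11   0.523] 33.9 toolz [ 0.18  -0.104 -0.978]
(180, 25, 185) [-0.328 -0.401  1.102] 69.8 toolz [ 0.421  0.037 -0.906]
(180, 12, 185) [-0.217 -0.189  1.13 ] 66.8 toolz [ 0.207  0.018 -0.978]
(180, 0, 185) [-0.114  0.006  1.147] 66.0 toolz [-0.  0. -1.]
```

Call:
jog_arm --pt "0.01 0 0 -0.06 -0.03 0.13" --pt "0.02 0 0 -0.12 -0.06 0.26" --pt "0.02 0 0 -0.19 -0.08 0.39" --pt "0.02 0 0 -0.253 -0.11 0.523" --pt "0.02 0 0 -0.27 -0.18 0.66" --pt "0.02 0 0 -0.29 -0.26 0.8" --pt "0.02 0 0 -0.31 -0.33 0.95" --pt "0.02 0 0 -0.328 -0.401 1.102" --pt "0.02 0 0 -0.27 -0.3 1.115" --pt "0.02 0 0 -0.217 -0.189 1.13" --pt "0.02 0 0 -0.16 -0.09 1.14" --pt "0.02 0 0 -0.114 0.006 1.147" --pt "0.02 0 0 -0.114 0.006 1.147"

```text
time: 11.85
position: [0.5046, 0.0022, 0.3502]
eef_rot: [179.6, -0.3, -175.0]
wrist_force: [0.2, 0.1, -1.9]
grip_width: 0.152
gripper_force: 30.0
```

```bash
python3 st.py; python3 rv.py '[(180,0,150),(180,0,115),(180,20,115),(180,42.4,115)]'
```

```text
{'time': 11.85, 'position': [0.505, 0.002, 0.35], 'eef_rot': [179.622, -0.303, -175.011], 'joint_pos': [51.523, 14.736, -63.989, 99.9, 13.316, 74.197, 79.537], 'wrist_force': [0.18, 0.055, -1.871], 'torque': [0.099, -0.165, -0.015], 'grip_width': 0.152, 'gripper_force': 29.996}
(180, 0, 150) [-0.008 -0.004 -0.611] 35.0 toolz [ 0.  0. -1.]
(180, 0, 115) [-9.000e-03 -1.000e-03 -1.222e+00] 70.0 toolz [ 0.  0. -1.]
(180, 20, 115) [-0.195 -0.323 -1.209] 72.6 toolz [ 0.145 -0.31  -0.94 ]
(180, 42.4, 115) [-0.402 -0.682 -1.164] 80.7 toolz [ 0.285 -0.611 -0.738]
```

```bash
python3 rv.py '[(180,0,150),(180,0,113),(180,15,113),(180,32,113)]'
```

```text
(180, 0, 150) [-0.008 -0.004 -0.611] 35.0 toolz [ 0.  0. -1.]
(180, 0, 113) [-9.000e-03 -1.000e-03 -1.256e+00] 72.0 toolz [ 0.  0. -1.]
(180, 15, 113) [-0.153 -0.241 -1.249] 73.4 toolz [ 0.101 -0.238 -0.966]
(180, 32, 113) [-0.316 -0.512 -1.223] 78.1 toolz [ 0.207 -0.488 -0.848]
```

Call:
jog_arm --pt "0 0 0 -0.002 0 -0.14" --pt "0 0 0 -0.004 0 -0.28" --pt "0 0 0 -0.005 0 -0.42" --pt "0 0 0 -0.006 0 -0.56" --pt "0 0 0 -0.007 0 -0.7" --pt "0 0 0 -0.008 0 -0.84" --pt "0 0 0 -0.009 0 -0.98" --pt "0 0 0 -0.009 0 -1.12" --pt "0 0 0 -0.009 0 -1.256" --pt "-0.005 -0.01 -0.02 -0.1 -0.15 -1.25" --pt "-0.01 -0.015 -0.03 -0.18 -0.29 -1.245" --pt "-0.015 -0.022 -0.05 -0.25 -0.4 -1.235" --pt "-0.015 -0.022 -0.06 -0.316 -0.512 -1.223" --pt "-0.015 -0.022 -0.06 -0.316 -0.512 -1.223" --pt "-0.015 -0.022 -0.06 -0.316 -0.512 -1.223" --pt "-0.015 -0.022 -0.06 -0.316 -0.512 -1.223"

```text
time: 13.45
position: [0.4887, -0.0216, 0.2931]
eef_rot: [-179.9, 32.1, 112.7]
wrist_force: [0.8, -0.1, -1.6]
grip_width: 0.151
gripper_force: 30.0
```

```bash
python3 st.py; python3 look.py pics/l3.png|tail -n +2
```

```text
{'time': 13.45, 'position': [0.489, -0.022, 0.293], 'eef_rot': [-179.927, 32.07, 112.663], 'joint_pos': [24.507, 10.08, -52.081, 116.335, 43.795, 67.886, -25.692], 'wrist_force': [0.764, -0.096, -1.643], 'torque': [0.651, 0.158, 0.007], 'grip_width': 0.151, 'gripper_force': 29.996}
       -25.6916]), 'wrist_force': array([ 0.7638, -0.096 , -1.6428])}
160 341 359 [ 0.4799 -0.0028  0.2483]
163 342 353 [ 0.4816 -0.0016  0.2431]
166 347 353 [ 0.4796 -0.0012  0.2376]
169 347 353 [4.795e-01 2.000e-04 2.325e-01]
172 348 353 [4.784e-01 3.000e-04 2.269e-01]
175 348 353 [0.4783 0.0018 0.2218]
178 348 353 [0.4773 0.004  0.2169]
181 350 352 [0.4772 0.0018 0.2103]
```

Call:
jog_arm --pt "0 0 0 -0.06 -0.1 0.0" --pt "-0.003 -0.013 -0.02 -0.07 -0.165 0.0" --pt "-0.003 -0.013 -0.05 -0.07 -0.165 0" --pt "-0.003 -0.013 -0.065 -0.07 -0.165 0" --pt "-0.003 -0.013 -0.065 -0.07 -0.165 0" --pt "-0.003 -0.013 -0.065 -0.07 -0.165 0"

```text
time: 14.15
position: [0.4856, -0.0343, 0.227]
eef_rot: [171.0, 39.1, 107.3]
wrist_force: [-0.4, 0.8, -0.8]
grip_width: 0.149
gripper_force: 30.0
```

```bash
python3 st.py; sed -i 's/m=\[u for/m=[u for/; s/range(160,199,3)/range(160,220,3)/' look.py; python3 look.py pics/l4.png|tail -n +2;  python3 rv.py '[(180,42.4,113)]'
```

```text
{'time': 14.15, 'position': [0.486, -0.034, 0.227], 'eef_rot': [170.994, 39.122, 107.347], 'joint_pos': [18.267, 14.903, -50.126, 127.011, 61.523, 62.703, -50.235], 'wrist_force': [-0.431, 0.756, -0.812], 'torque': [0.784, 0.359, 0.085], 'grip_width': 0.149, 'gripper_force': 29.996}
       -50.2355]), 'wrist_force': array([-0.4309,  0.7556, -0.8121])}
160 336 367 [ 0.495  -0.0153  0.2444]
163 337 366 [ 0.4924 -0.0175  0.2375]
166 338 363 [ 0.4791 -0.0222  0.23  ]
169 338 361 [ 0.4817 -0.0237  0.2235]
172 341 354 [ 0.4834 -0.0213  0.2186]
175 344 353 [ 0.4824 -0.0216  0.2126]
178 345 352 [ 0.4822 -0.0189  0.2076]
181 345 351 [ 0.4831 -0.0223  0.2003]
184 345 350 [ 0.4838 -0.0195  0.1956]
187 344 354 [ 0.4809 -0.0206  0.1891]
190 338 355 [ 0.4854 -0.0187  0.1838]
193 339 355 [ 0.4843 -0.0174  0.1783]
196 343 349 [ 0.4861 -0.0188  0.1715]
199 343 349 [ 0.4859 -0.0181  0.1655]
202 343 348 [ 0.4868 -0.0179  0.1595]
205 342 348 [ 0.4876 -0.0162  0.1539]
208 343 347 [ 0.4874 -0.0144  0.1484]
(180, 42.4, 113) [-0.094  0.094 -0.005] 7.6 toolz [ 0.263 -0.621 -0.738]
```

View pics/l4.png

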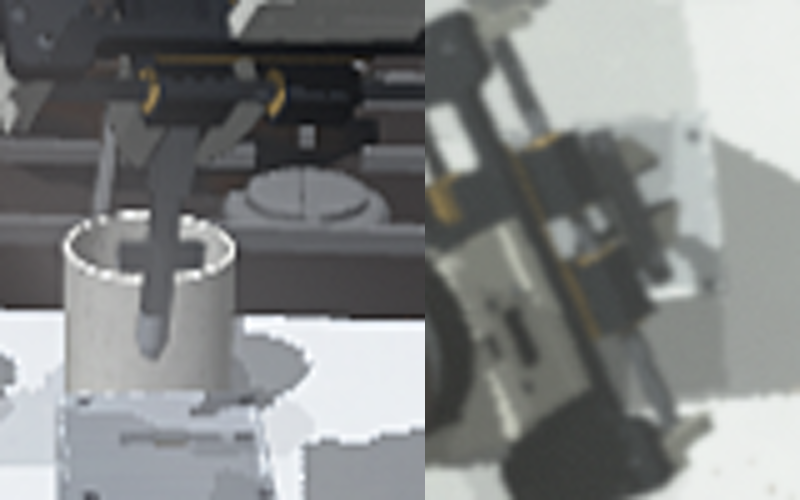

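Call:
jog_arm --pt "0 0 0 -0.05 0.05 0.0" --pt "0 0 0 -0.094 0.094 -0.005" --pt "0 0 0 -0.094 0.094 -0.005" --pt "0 0 0 -0.094 0.094 -0.005"

```text
time: 14.65
position: [0.4856, -0.0333, 0.2268]
eef_rot: [180.0, 42.3, 113.0]
wrist_force: [0.0, 0.4, -1.4]
grip_width: 0.15
gripper_force: 30.0
```

```bash
python3 st.py; python3 look.py pics/l5.png|tail -n +8
```

```text
{'time': 14.65, 'position': [0.486, -0.033, 0.227], 'eef_rot': [179.97, 42.307, 113.025], 'joint_pos': [14.299, 20.155, -49.356, 123.252, 61.221, 71.834, -47.578], 'wrist_force': [0.005, 0.353, -1.436], 'torque': [0.868, 0.278, -0.023], 'grip_width': 0.15, 'gripper_force': 29.996}
175 345 354 [ 0.4805 -0.0214  0.2128]
178 346 353 [ 0.4804 -0.0205  0.2071]
181 347 352 [ 0.4803 -0.0232  0.2001]
184 347 352 [ 0.4802 -0.0222  0.1943]
187 347 358 [ 0.4745 -0.0275  0.1865]
190 341 358 [ 0.4799 -0.0227  0.182 ]
193 341 352 [ 0.4853 -0.0206  0.1766]
196 346 352 [ 0.4805 -0.0214  0.1704]
199 346 352 [ 0.4804 -0.0215  0.1644]
202 346 352 [ 0.4803 -0.0217  0.1581]
205 346 352 [ 0.4801 -0.0217  0.1516]
208 347 351 [ 0.48   -0.0211  0.1455]
```

View pics/l5.png

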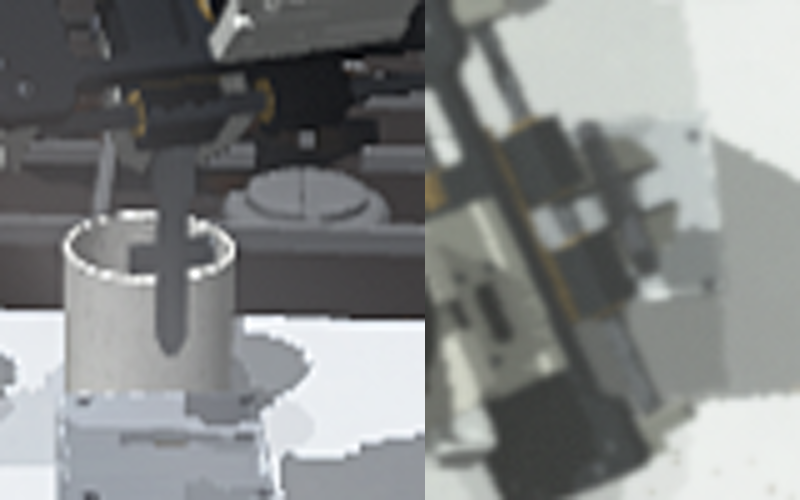

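Call:
jog_arm --pt "-0.0005 -0.0015 -0.015 0 0 0" --pt "-0.0005 -0.0015 -0.03 0 0 0" --pt "-0.0005 -0.0015 -0.035 0 0 0" --pt "-0.0005 -0.0015 -0.04 0 0 0" --pt "-0.0005 -0.0015 -0.045 0 0 0" --pt "-0.0005 -0.0015 -0.05 0 0 0" --pt "-0.0005 -0.0015 -0.055 0 0 0" --pt "-0.0005 -0.0015 -0.055 0 0 0"

```text
time: 15.55
position: [0.4845, -0.036, 0.1711]
eef_rot: [-179.8, 42.4, 113.1]
wrist_force: [1.5, -4.7, -4.4]
grip_width: 0.156
gripper_force: 30.0
```

```bash
python3 st.py; python3 - <<'E'
from h import *
c=snap('side'); im=cv2.cvtColor(c['color'],cv2.COLOR_RGB2BGR)
cv2.imwrite('pics/s6.png',cv2.resize(im[160:260,300:400],None,fx=5,fy=5,interpolation=cv2.INTER_CUBIC))
E
```

```text
{'time': 15.55, 'position': [0.484, -0.036, 0.171], 'eef_rot': [-179.796, 42.404, 113.14], 'joint_pos': [11.243, 26.903, -46.577, 125.334, 67.242, 70.893, -55.698], 'wrist_force': [1.518, -4.696, -4.374], 'torque': [0.183, -0.104, 0.065], 'grip_width': 0.156, 'gripper_force': 29.995}
```

View pics/s6.png

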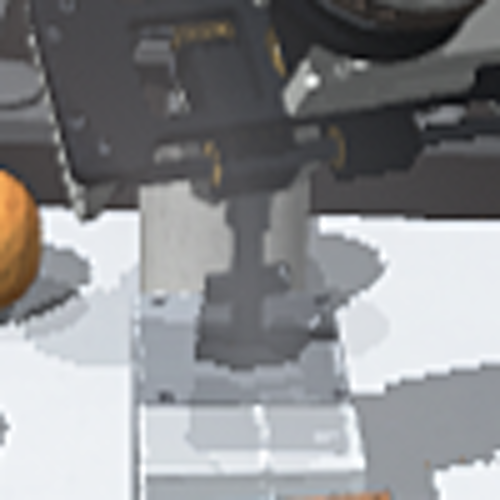

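Call:
jog_arm --pt "0.0003 -0.0015 0 0 0 0" --pt "0.0005 -0.002 0 0 0 0" --pt "0.0005 -0.002 -0.003 0 0 0" --pt "0.0005 -0.002 -0.006 0 0 0" --pt "0.0005 -0.002 -0.006 0 0 0"

```text
time: 16.1
position: [0.485, -0.0369, 0.165]
eef_rot: [-179.8, 42.3, 113.2]
wrist_force: [-0.5, -0.6, -1.2]
grip_width: 0.153
gripper_force: 30.0
```

```bash
python3 st.py
```

```text
{'time': 16.1, 'position': [0.485, -0.037, 0.165], 'eef_rot': [-179.846, 42.317, 113.182], 'joint_pos': [11.094, 27.583, -46.254, 125.532, 67.977, 70.6, -56.416], 'wrist_force': [-0.526, -0.598, -1.171], 'torque': [0.873, 0.237, 0.007], 'grip_width': 0.153, 'gripper_force': 29.996}
```

Call:
jog_arm --pt "0 0 -0.003 0 0 0" --pt "0 0 -0.006 0 0 0" --pt "0 0 -0.009 0 0 0" --pt "0 0 -0.011 0 0 0" --pt "0 0 -0.012 0 0 0" --pt "0 0 -0.012 0 0 0"

```text
time: 16.7
position: [0.485, -0.0373, 0.1533]
eef_rot: [-179.8, 42.4, 113.2]
wrist_force: [-0.5, 0.3, -1.2]
grip_width: 0.155
gripper_force: 30.0
```

Call:
jog_arm --pt "0 0 -0.001 0 0 0" --pt "0 0 -0.002 0 0 0" --pt "0 0 -0.003 0 0 0" --pt "0 0 -0.003 0 0 0"

```text
time: 17.1
position: [0.4854, -0.0374, 0.1525]
eef_rot: [-179.9, 42.6, 113.1]
wrist_force: [-5.6, 2.9, 13.2]
grip_width: 0.151
gripper_force: 30.0
```

Call:
jog_arm --pt "0 0 0.001 0 0 0" --pt "0 0 0.001 0 0 0"

```text
time: 17.3
position: [0.4853, -0.0374, 0.1525]
eef_rot: [-179.9, 42.5, 113.1]
wrist_force: [-3.5, 1.6, 7.9]
grip_width: 0.153
gripper_force: 30.0
```

Call:
jog_arm --pt "0 0 0 0 0 0" --pt "0 0 0 0 0 0" --pt "0 0 0 0 0 0" --pt "0 0 0 0 0 0" --pt "0 0 0 0 0 0" --pt "0 0 0 0 0 0" --pt "0 0 0 0 0 0" --pt "0 0 0 0 0 0" --pt "-0.005 0.012 0.015 0 0 0" --pt "-0.013 0.031 0.037 0 0 0" --pt "-0.026 0.062 0.074 0 0 0" --pt "-0.039 0.093 0.111 0 0 0" --pt "-0.047 0.112 0.15 0 0 0" --pt "-0.047 0.112 0.19 0 0 0" --pt "-0.047 0.112 0.19 0 0 0" --jaw 0

```text
time: 18.8
position: [0.4396, 0.0774, 0.3464]
eef_rot: [179.4, 42.4, 112.8]
wrist_force: [-0.2, 1.0, -0.6]
grip_width: 0.998
gripper_force: 0.0
```

```bash
python3 st.py; python3 look.py pics/l7.png | tail -n +2; python3 rv.py '[(180,0,113),(180,0,160),(180,0,203)]'
```

```text
{'time': 18.8, 'position': [0.44, 0.077, 0.346], 'eef_rot': [179.44, 42.437, 112.799], 'joint_pos': [8.076, 11.389, -57.354, 114.03, 46.62, 86.121, -42.162], 'wrist_force': [-0.209, 1.024, -0.641], 'torque': [0.749, 0.171, 0.018], 'grip_width': 0.998, 'gripper_force': 0.0}
       -42.162 ]), 'wrist_force': array([-0.2093,  1.0236, -0.641 ])}
178 347 364 [ 0.4694 -0.036   0.2012]
181 333 364 [ 0.4822 -0.0274  0.1983]
184 333 353 [ 0.4923 -0.0244  0.1933]
187 345 353 [ 0.481  -0.0264  0.1867]
190 345 353 [ 0.4809 -0.0275  0.1802]
193 345 353 [ 0.4808 -0.028   0.1738]
196 345 353 [ 0.4807 -0.0256  0.1687]
199 345 353 [ 0.4805 -0.0271  0.1619]
202 345 353 [ 0.4803 -0.0266  0.1555]
205 345 353 [ 0.4802 -0.0263  0.1494]
208 345 353 [ 0.4801 -0.0247  0.1439]
211 345 353 [ 0.48   -0.026   0.1372]
214 346 351 [ 0.4808 -0.0246  0.1313]
217 346 351 [ 0.4807 -0.0266  0.1238]
(180, 0, 113) [ 0.681  0.29  -0.   ] 42.4 toolz [ 0.  0. -1.]
(180, 0, 160) [0.523 0.552 0.782] 62.5 toolz [ 0.  0. -1.]
(180, 0, 203) [0.306 0.759 1.492] 97.5 toolz [-0.  0. -1.]
```

View pics/l7.png

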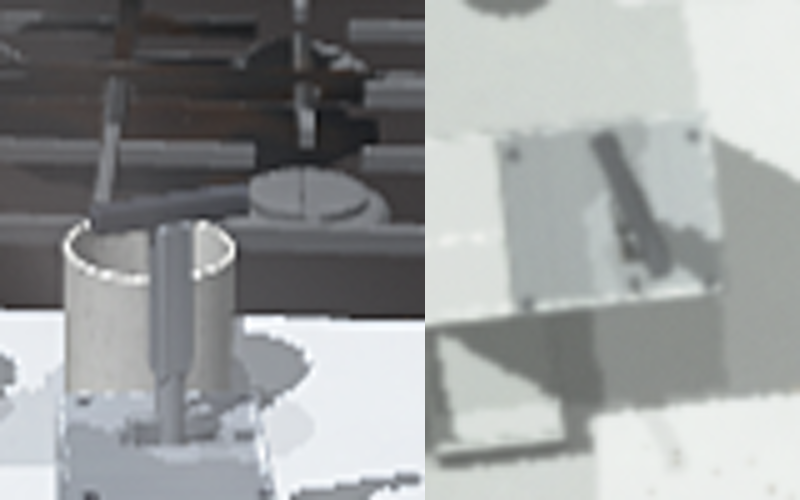

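Call:
jog_arm --pt "0.005 -0.015 0 0.14 0.06 0" --pt "0.01 -0.03 0 0.28 0.12 0" --pt "0.015 -0.045 0 0.41 0.17 0" --pt "0.02 -0.06 0 0.55 0.23 0" --pt "0.03 -0.075 0 0.681 0.29 0" --pt "0.035 -0.09 0 0.65 0.34 0.16" --pt "0.043 -0.109 0 0.62 0.4 0.31" --pt "0.043 -0.109 0 0.59 0.45 0.47" --pt "0.043 -0.109 0 0.56 0.5 0.63" --pt "0.043 -0.109 -0.02 0.523 0.552 0.782" --pt "0.043 -0.109 -0.03 0.48 0.6 0.94" --pt "0.043 -0.109 -0.04 0.44 0.64 1.08" --pt "0.043 -0.109 -0.05 0.39 0.68 1.22" --pt "0.043 -0.109 -0.06 0.35 0.72 1.36" --pt "0.043 -0.109 -0.07 0.306 0.759 1.492" --pt "0.043 -0.109 -0.08 0.306 0.759 1.492" --pt "0.043 -0.109 -0.08 0.306 0.759 1.492" --pt "0.043 -0.109 -0.08 0.306 0.759 1.492"

```text
time: 20.7
position: [0.4801, -0.0345, 0.2603]
eef_rot: [180.0, -0.1, -157.1]
wrist_force: [-0.2, -0.9, 0.1]
grip_width: 1.0
gripper_force: 0.0
```

```bash
python3 st.py; python3 rv.py '[(180,0,203)]'; python3 - <<'E'
from h import *
c=dict(np.load('top.npz')); P=cloud(c)
f=lambda x,y,z: plane(c,(x-425+.5)/5-.5+270,(y+.5)/5-.5+220,z)
print('bow',f(631,206,.201), f(603,140,.201)-f(662,275,.201))
m=(P[...,2]>.185)&(P[...,2]<.215)&(abs(P[...,0]-.48)<.05)&(abs(P[...,1]+.03)<.03); q=P[m]
print(len(q),q.mean(0),cv2.minAreaRect((q[:,:2]*1000).astype(np.float32)))
E
```

```text
{'time': 20.7, 'position': [0.48, -0.034, 0.26], 'eef_rot': [179.955, -0.146, -157.053], 'joint_pos': [46.744, 13.842, -52.162, 110.146, 12.364, 61.975, 102.44], 'wrist_force': [-0.209, -0.871, 0.143], 'torque': [0.129, -0.156, 0.022], 'grip_width': 1.0, 'gripper_force': 0.0}
(180, 0, 203) [ 0.    -0.003  0.001] 0.2 toolz [-0.  0. -1.]
bow [ 0.48250884 -0.03229543  0.201     ] [0.0549146  0.02290191 0.        ]
172 [ 0.48308702 -0.03303343  0.19917966] ((483.284912109375, -32.7474365234375), (63.287845611572266, 13.690834999084473), 25.577627182006836)
```

Call:
jog_arm --pt "0.0025 0.002 -0.025 0 0 0" --pt "0.0025 0.002 -0.045 0 0 0" --pt "0.0025 0.002 -0.055 0 0 0" --pt "0.0025 0.002 -0.055 0 0 0" --pt "0.0025 0.002 -0.055 0 0 0"

```text
time: 21.2
position: [0.4839, -0.0322, 0.207]
eef_rot: [-179.9, -0.0, -156.9]
wrist_force: [0.2, -0.7, 0.5]
grip_width: 0.997
gripper_force: 0.0
```

Call:
jog_arm --pt "-0.001 0 -0.0055 0 0 0" --pt "-0.001 0 -0.0055 0 0 0"

```text
time: 21.4
position: [0.4826, -0.0325, 0.2011]
eef_rot: [-179.9, -0.0, -156.9]
wrist_force: [-0.3, -0.9, 0.2]
grip_width: 1.004
gripper_force: 0.0
```

Call:
jog_arm --pt "0 0 0 0 0 0" --pt "0 0 0 0 0 0" --pt "0 0 0 0 0 0" --pt "0 0 0 0 0 0" --pt "0 0 0 0 0 0" --pt "0 0 0 0 0 0" --pt "0 0 0 0 0 0" --pt "0 0 0 0 0 0" --pt "0 0 0 0 0 0" --pt "0 0 0 0 0 0" --pt "0 0 0 0 0 0" --pt "0 0 0 0 0 0" --pt "0 0 0 0 0 0" --pt "0 0 0 0 0 0" --pt "0 0 0 0 0 0" --pt "0 0 0 0 0 0" --jaw 1

```text
time: 23.0
position: [0.483, -0.0322, 0.2014]
eef_rot: [-179.9, 0.0, -156.9]
wrist_force: [-0.8, 0.5, 5.3]
grip_width: 0.108
gripper_force: 65.1
```

```bash
python3 st.py
```

```text
{'time': 23.0, 'position': [0.483, -0.032, 0.201], 'eef_rot': [-179.896, 0.012, -156.897], 'joint_pos': [43.352, 18.834, -50.112, 113.674, 17.665, 55.249, 97.624], 'wrist_force': [-0.77, 0.518, 5.331], 'torque': [0.298, 0.096, -0.017], 'grip_width': 0.108, 'gripper_force': 65.057}
```

Call:
jog_arm --pt "0 0 0.0005 0 0 -0.1" --pt "0 0 0.0005 0 0 -0.2" --pt "0 0 0.0005 0 0 -0.311" --pt "0 0 0.0005 0 0 -0.311" --pt "0 0 0.0 0 0 -0.311" --pt "0 0 -0.002 0 0 -0.311" --pt "0 0 -0.004 0 0 -0.311" --pt "0 0 -0.004 0 0 -0.311"

```text
time: 23.8
position: [0.4822, -0.0323, 0.1965]
eef_rot: [-179.9, -0.1, -174.7]
wrist_force: [-0.5, -0.5, -1.0]
grip_width: 0.104
gripper_force: 64.1
```

```bash
python3 st.py
```

```text
{'time': 23.8, 'position': [0.482, -0.032, 0.196], 'eef_rot': [-179.941, -0.075, -174.675], 'joint_pos': [40.248, 18.228, -46.246, 114.014, 16.221, 54.341, 81.158], 'wrist_force': [-0.5, -0.485, -1.035], 'torque': [0.1, -0.19, -0.002], 'grip_width': 0.104, 'gripper_force': 64.104}
```

Call:
jog_arm --pt "0 0 -0.003 0 0 0" --pt "0 0 -0.006 0 0 0" --pt "0 0 -0.009 0 0 0" --pt "0 0 -0.012 0 0 0" --pt "0 0 -0.014 0 0 0" --pt "0 0 -0.016 0 0 0" --pt "0 0 -0.016 0 0 0"

```text
time: 24.5
position: [0.4824, -0.0323, 0.1807]
eef_rot: [-179.9, -0.1, -174.7]
wrist_force: [0.1, -0.3, -1.8]
grip_width: 0.103
gripper_force: 64.1
```

```bash
python3 st.py
```

```text
{'time': 24.5, 'position': [0.482, -0.032, 0.181], 'eef_rot': [-179.931, -0.051, -174.712], 'joint_pos': [39.373, 19.595, -45.531, 114.85, 17.638, 52.539, 79.881], 'wrist_force': [0.076, -0.35, -1.801], 'torque': [0.109, -0.15, 0.028], 'grip_width': 0.103, 'gripper_force': 64.091}
```

Call:
jog_arm --pt "0 0 0 0 0 -0.08" --pt "0 0 0 0 0 -0.16" --pt "0 0 0 0 0 -0.26" --pt "0 0 0 0 0 -0.36" --pt "0 0 0 0 0 -0.46" --pt "0 0 0 0 0 -0.56" --pt "0 0 0 0 0 -0.66" --pt "0 0 0 0 0 -0.76" --pt "0 0 0 0 0 -0.86" --pt "0 0 0 0 0 -0.96" --pt "0 0 0 0 0 -1.06" --pt "0 0 0 0 0 -1.14" --pt "0 0 0 0 0 -1.2" --pt "0 0 0 0 0 -1.2"

```text
time: 25.9
position: [0.4819, -0.0319, 0.1808]
eef_rot: [-179.8, -0.1, 116.5]
wrist_force: [-1.9, 0.7, -0.7]
grip_width: 0.107
gripper_force: 62.0
```

```bash
python3 st.py
```

```text
{'time': 25.9, 'position': [0.482, -0.032, 0.181], 'eef_rot': [-179.85, -0.069, 116.533], 'joint_pos': [28.327, 16.741, -32.043, 115.123, 11.292, 51.288, 16.778], 'wrist_force': [-1.942, 0.683, -0.67], 'torque': [0.299, 0.363, 0.012], 'grip_width': 0.107, 'gripper_force': 62.006}
```

Now press gently past it to the stop, watching the torque.

Call:
jog_arm --pt "0 0 0 0 0 -0.03" --pt "0 0 0 0 0 -0.06" --pt "0 0 0 0 0 -0.09" --pt "0 0 0 0 0 -0.09"

```text
time: 26.3
position: [0.4824, -0.0321, 0.1809]
eef_rot: [-179.9, -0.0, 111.4]
wrist_force: [-2.5, 1.9, -1.7]
grip_width: 0.106
gripper_force: 58.8
```

```bash
python3 st.py
```

```text
{'time': 26.3, 'position': [0.482, -0.032, 0.181], 'eef_rot': [-179.896, -0.035, 111.365], 'joint_pos': [27.568, 16.602, -31.115, 115.123, 10.925, 51.181, 11.971], 'wrist_force': [-2.521, 1.851, -1.661], 'torque': [0.397, 0.433, 0.334], 'grip_width': 0.106, 'gripper_force': 58.754}
```

Call:
jog_arm --pt "0 0 0 0 0 0.08" --pt "0 0 0 0 0 0.16" --pt "0 0 0 0 0 0.26" --pt "0 0 0 0 0 0.36" --pt "0 0 0 0 0 0.46" --pt "0 0 0 0 0 0.56" --pt "0 0 0 0 0 0.66" --pt "0 0 0 0 0 0.76" --pt "0 0 0 0 0 0.86" --pt "0 0 0 0 0 0.96" --pt "0 0 0 0 0 1.06" --pt "0 0 0 0 0 1.16" --pt "0 0 0 0 0 1.24" --pt "0 0 0 0 0 1.29" --pt "0 0 0 0 0 1.33" --pt "0 0 0 0 0 1.36" --pt "0 0 0 0 0 1.36"

```text
time: 28.0
position: [0.4832, -0.0324, 0.1812]
eef_rot: [-179.9, 0.1, -170.7]
wrist_force: [0.3, 1.1, -2.5]
grip_width: 0.106
gripper_force: 57.8
```

```bash
python3 st.py; python3 - <<'E'
from h import *
# tray: compare depth before / after
a=np.load('top.npz'); a={k:a[k] for k in a}; c=capture('top'); Pa=cloud(a);Pc=cloud(c)
d=Pc[...,2]-Pa[...,2]; v,u=np.mgrid[0:480,0:640]
m=(abs(d)>.008)&(Pc[...,0]<.44)&(Pc[...,0]>.3)&(abs(Pc[...,1])<.1)&(Pc[...,2]<.08)
q=Pc[m]; print(len(q),q.mean(0),q.min(0),q.max(0),cv2.minAreaRect((q[:,:2]*1000).astype(np.float32)))
E
```

```text
{'time': 28.0, 'position': [0.483, -0.032, 0.181], 'eef_rot': [-179.931, 0.053, -170.735], 'joint_pos': [39.908, 19.746, -46.178, 114.789, 17.955, 52.582, 83.607], 'wrist_force': [0.349, 1.091, -2.519], 'torque': [0.53, -0.184, -0.247], 'grip_width': 0.106, 'gripper_force': 57.824}
317 [0.37800775 0.06516837 0.00874484] [ 0.30198824  0.0054658  -0.01038679] [0.43555325 0.09989961 0.03693719] ((368.7146301269531, 52.155155181884766), (94.54080963134766, 132.789306640625), 89.41669464111328)
```

```bash
python3 - <<'E'
from h import *
a=np.load('top.npz'); a={k:a[k] for k in a}; c=capture('top'); Pa=cloud(a);Pc=cloud(c)
for P in (Pa,Pc):
    print((P[284:312:2,266:304:2,2]*1000).round().astype(int))
E
```

```text
[[   2  102  101  101   98   66    4    6    4    3    3    4    6    5
    19   -2   -3    1    1]
 [   1   14    3    8    3    6    7    7    5    7    8   -2    8    7
    16   -2    4   -4    4]
 [  -5   15    8    5    1    9    6    1    2    7    0    6    5    5
    18   -2    2   -2    2]
 [  -1   15    7    8    4    3    5    6    5    0    5    3    3    5
     6    9    1   -1    1]
 [   1   14   12    7    4    8    3    6    3    6    8    0   -2    3
     0   20   -1    1   -2]
 [   1   21    4    1    4    7    1    0    7    4   -1    3    1    6
     2   18   -3   -2   -1]
 [   3   18    6    3    0    4    0    3   -3    2   -5    7    3    2
     2   21    5   -2    2]
 [  -1   20    4    1    0    1    1    4    8    4    5    4    3   -1
     5   17    2   -2   -4]
 [   1   20    6    6    1    0    4    6   -1    2    3    4    1    5
     5   19   -1   -1    1]
 [   1   20    5    8    5    4    4    0    0    5    4    6    6    3
     4   18    0   -2   -2]
 [  -1    0   14   -1    3    4    8    2    2    5    4    2    3   -1
     6   19   -2   -1   -1]

[... 1001 characters left out ...]
 [  -2   22    2    3   30   32   30   29   32   28   30  595  598 1336
   611  614  618  622  626]
 [   2   17    6    7    3    5    4    5    0    3    2  596  594  605
   613  616  620  624  626]
 [   2   17    7    8    1    4    3    4    3   -2    4   -2  595  604
   613  617  621  624  626]
 [  -2    3   11    6   -1    3    1    4    1    5    7    3  595  607
   617  618  622  625  628]
 [  -2   -2   17    6    5    5    4    0    1    4    6    3  585  605
   611  620  624  624  629]
 [  -2    1   15    5    0    6    8   20   18   20   16   17   14  606
   613  617  624  628  631]
 [   1   -2   12   17   15   19    2   -1    5    4    0    2    1  604
   616  620  624  629  632]]
```

Call:
jog_arm --pt "0 0 0 0 0 -0.035" --pt "0 0 0 0 0 -0.065" --pt "0 0 0.003 0 0 -0.065" --pt "0 0 0.008 0 0 -0.065" --pt "0 0 0.014 0 0 -0.065" --pt "0 0 0.02 0 0 -0.065" --pt "0 0 0.02 0 0 -0.065"

```text
time: 28.8
position: [0.4834, -0.0325, 0.2021]
eef_rot: [-179.9, 0.1, -174.4]
wrist_force: [-0.0, -0.0, -1.3]
grip_width: 0.103
gripper_force: 57.7
```

```bash
python3 st.py
```

```text
{'time': 28.8, 'position': [0.483, -0.032, 0.202], 'eef_rot': [-179.869, 0.082, -174.434], 'joint_pos': [40.362, 17.714, -46.291, 113.688, 15.77, 54.821, 81.806], 'wrist_force': [-0.016, -0.005, -1.337], 'torque': [0.166, -0.093, 0.009], 'grip_width': 0.103, 'gripper_force': 57.737}
```

Call:
jog_arm --pt "0 0 0.02 0 0 0" --pt "0 0 0.045 0 0 0" --pt "0 0 0.07 0 0 0" --pt "0 -0.01 0.085 0 0 0" --pt "0.0 -0.04 0.09 0 0 0" --pt "0.005 -0.08 0.09 0 0 0" --pt "0.01 -0.12 0.09 0 0 0" --pt "0.013 -0.16 0.09 0 0 0" --pt "0.014 -0.19 0.09 0 0 0" --pt "0.014 -0.208 0.09 0 0 0" --pt "0.014 -0.208 0.09 0 0 0" --pt "0.014 -0.208 0.09 0 0 0"

```text
time: 30.0
position: [0.4966, -0.2389, 0.2908]
eef_rot: [-180.0, -0.0, -174.4]
wrist_force: [1.0, 0.5, -1.2]
grip_width: 0.102
gripper_force: 57.7
```

```bash
python3 st.py; python3 - <<'E'
from h import *
c=capture('side'); P=cloud(c); R=np.asarray(c['R'])
m=(abs(P[...,0]-.49)<.07)&(abs(P[...,1]+.24)<.08)
q=P[m&(P[...,2]>.086)&(P[...,2]<.105)]; r=q[:,:2]
s=np.linalg.lstsq(np.c_[2*r,np.ones(len(r))],(r**2).sum(1),rcond=None)[0]; print('rim',len(q),s[:2],np.sqrt(s[2]+s[:2]@s[:2]),q.min(0),q.max(0))
q=P[m&(P[...,2]>.16)&(P[...,2]<.19)]; print('key',len(q),np.median(q,0),q.min(0),q.max(0))
E
```

```text
{'time': 30.0, 'position': [0.497, -0.239, 0.291], 'eef_rot': [-179.998, -0.03, -174.386], 'joint_pos': [56.541, 18.177, -41.305, 99.284, 12.901, 67.412, 107.265], 'wrist_force': [0.969, 0.539, -1.228], 'torque': [0.131, -0.125, 0.025], 'grip_width': 0.102, 'gripper_force': 57.735}
rim 267 [ 0.49514754 -0.23846222] 0.03908858425520575 [ 0.45661416 -0.30352612  0.08601109] [ 0.53462934 -0.19454257  0.0957201 ]
key 63 [ 0.49323966 -0.23265285  0.17578784] [ 0.48858847 -0.23860405  0.16011197] [ 0.49811181 -0.22760575  0.18958591]
```

Call:
jog_arm --pt "0 0 -0.03 0 0 0" --pt "0 0 -0.06 0 0 0" --pt "0 0 -0.085 0 0 0" --pt "0 0 -0.1 0 0 0" --pt "-0.005 0 -0.11 0 -0.05 0" --pt "-0.01 0 -0.118 0 -0.1 0" --pt "-0.015 0 -0.126 0 -0.15 0" --pt "-0.019 0 -0.133 0 -0.21 0" --pt "-0.019 0 -0.138 0 -0.21 0" --pt "-0.019 0 -0.142 0 -0.21 0" --pt "-0.019 0 -0.145 0 -0.21 0" --pt "-0.019 0 -0.145 0 -0.21 0"

```text
time: 31.25
position: [0.4787, -0.2398, 0.1461]
eef_rot: [-178.7, 12.0, -174.2]
wrist_force: [0.3, 0.1, -1.8]
grip_width: 0.105
gripper_force: 57.7
```

```bash
python3 st.py
```

```text
{'time': 31.25, 'position': [0.479, -0.24, 0.146], 'eef_rot': [-178.747, 11.96, -174.238], 'joint_pos': [62.106, 21.358, -40.767, 118.554, 15.593, 34.765, 108.259], 'wrist_force': [0.285, 0.123, -1.849], 'torque': [0.107, 0.156, 0.019], 'grip_width': 0.105, 'gripper_force': 57.725}
```

Call:
jog_arm --pt "0 0 -0.002 0 0 0" --pt "0 0 -0.004 0 0 0" --pt "0 0 -0.005 0 0 0" --pt "0 0 -0.005 0 0 0"

```text
time: 31.65
position: [0.4781, -0.2405, 0.1414]
eef_rot: [-178.7, 12.0, -174.3]
wrist_force: [-0.6, 0.4, 1.5]
grip_width: 0.105
gripper_force: 58.0
```

Contact with the mug floor; release and retreat along the tool.

Call:
jog_arm --pt "0 0 0 0 0 0" --pt "0 0 0 0 0 0" --pt "0 0 0 0 0 0" --pt "0 0 0 0 0 0" --pt "0 0 0 0 0 0" --pt "0 0 0 0 0 0" --pt "0 0 0 0 0 0" --pt "0 0 0 0 0 0" --pt "0 0 0 0 0 0" --pt "0 0 0 0 0 0" --pt "-0.002 0 0.01 0 0 0" --pt "-0.007 0 0.03 0 0 0" --pt "-0.012 0 0.06 0 0 0" --pt "-0.02 0 0.1 0 0 0" --pt "-0.02 0 0.14 0 0 0" --pt "-0.02 0 0.17 0 0 0" --pt "-0.02 0 0.17 0 0 0" --jaw 0

```text
time: 33.35
position: [0.4601, -0.2414, 0.3163]
eef_rot: [-178.3, 12.3, -174.2]
wrist_force: [0.6, -0.9, -0.0]
grip_width: 0.998
gripper_force: 0.0
```

```bash
python3 st.py; python3 - <<'E'
from h import *
for n in ('side','top'):
    c=capture(n); P=cloud(c); m=(abs(P[...,0]-.49)<.08)&(abs(P[...,1]+.24)<.09)
    q=P[m&(P[...,2]>.086)&(P[...,2]<.098)]; r=q[:,:2]
    s=np.linalg.lstsq(np.c_[2*r,np.ones(len(r))],(r**2).sum(1),rcond=None)[0]; print(n,'rim',s[:2],np.sqrt(s[2]+s[:2]@s[:2]))
    q=P[m&(P[...,2]>.104)&(P[...,2]<.16)]; print('bow',len(q),np.median(q,0),q.min(0),q.max(0))
    for nm,x,y,z0,z1 in [('mill',.62,.1,.1,.2),('orange',.6,-.25,.03,.1),('dish',.62,-.09,.02,.07)]:
        for PP in ([cloud(dict(np.load('side.npz'))) ,P] if n=='side' else [P]):
            q=PP[(abs(PP[...,0]-x)<.08)&(abs(PP[...,1]-y)<.08)&(PP[...,2]>z0)&(PP[...,2]<z1)]; print(nm,len(q),np.median(q,0).round(3) if len(q) else '')
E
```

```text
{'time': 33.35, 'position': [0.46, -0.241, 0.316], 'eef_rot': [-178.316, 12.278, -174.216], 'joint_pos': [75.073, 5.239, -48.882, 110.206, -1.443, 55.064, 123.012], 'wrist_force': [0.646, -0.928, -0.044], 'torque': [0.122, 0.082, 0.048], 'grip_width': 0.998, 'gripper_force': 0.0}
side rim [ 0.49635733 -0.23877188] 0.038349157279150316
bow 214 [ 0.45963156 -0.21920957  0.12507732] [ 0.42791179 -0.23351165  0.10413686] [ 0.48337855 -0.20636928  0.14599768]
mill 1042 [0.663 0.151 0.139]
mill 1049 [0.663 0.151 0.139]
orange 1007 [ 0.616 -0.222  0.057]
orange 1010 [ 0.617 -0.222  0.057]
dish 1199 [ 0.656 -0.109  0.042]
dish 1196 [ 0.656 -0.11   0.042]
top rim [ 0.49150318 -0.24349722] 0.042980627109805616
bow 13 [ 0.48102922 -0.2314938   0.14151008] [ 0.46829276 -0.23628208  0.13800679] [ 0.48544365 -0.22877901  0.14671336]
mill 9 [0.645 0.133 0.122]
orange 983 [ 0.615 -0.244  0.063]
dish 323 [ 0.635 -0.083  0.036]
```

```bash
python3 -c "
from h import *
print(job.sign_off())"
```

```text
the job is handed in; nothing more can be done
None
```

The job is handed in at about 33 s of robot time. The key pushed one tablet into the tray, was turned back to its home stop, pulled out, and left leaning in the upright mug. The mill, dish and orange show no movement in the depth readings. I had used all 10 pictures by then, so the turn and everything after it was checked only by force, torque and depth readings.

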